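# Rolling pin out of the short-opening drawer

### The arm

A 6-joint arm with a two-finger parallel gripper is mounted at the origin on a cart in front of the work surface, level with it; the furniture and walls round the work are solid. World frame = base frame: x ahead of the robot, y to its left, z up, the work surface at z = 0. Lengths are in m, angles in rad, forces in N, time in s.
With the tool pointing down it reaches from about 0.4 to 0.825 m from the base axis. Payload 7 kg.
Tool frame: the origin (TCP) lies between the finger pads; the fingertips stand ctrl.tcp_to_tips ahead of it and the grasp point (between the pads) lies 8 mm behind it (ctrl.tcp_to_tips is the distance from the TCP to the fingertips, in m); z points along the fingers, y is the line along which they close (so a half turn about z gives the same grasp; the last joint's range is limited). The gripper opens to 88 mm and grips with 3 to 60 N. Pads are 19 mm wide; open, the fingers measure 130 mm over their backs; the gripper's body (78 mm by 193 mm) begins 47 mm behind the grasp point.
Start: joints at [-0.911, 0.359, 0.012, 0, -1.224, -0.288], TCP at [0.245, -0.629, 0.207] pointing down, gripper open.
Joint ranges: [-3.07, 3.07], [-1.43, 2.12], [-1.02, 1.25], [-3.03, 1.67], [-3.05, -0], [-3.03, 3.03]. Speed limits (rad/s): [2.39, 2.39, 3.01, 3.14, 3.14, 3.14].

### API

Orientations are given as a unit quaternion [w, x, y, z].
In Python, from bench import ctrl gives the robot as it stands.
- The arm moves only by the shell command python3 -m jog 'ROWS'. ROWS is JSON, a list of rows, each a list of 3 entries, a list of its own where there are three numbers: the opening, from 0 (shut) to 1 (fully open), then the shift along the tool's x, y, z in m, then the turn about the tool's z in rad. In form: [[claw, [dx, dy, dz], yaw], ...]. A call has 1 to 10 rows; each row is the pose to reach, as a shift and turn from the pose commanded when the call began, along the tool's axes at that moment; what a row does not reach only later rows make up. A row lasts 1/10 s, in which the tool goes at most 50 mm and 8.59 degrees, less where a joint would pass 70% of its speed; a pose out of reach is approached as far as the arm can. A call with a gripper value outside its range is refused whole. The fingers move at their own pace and stop on an object; the grip force is fixed at half the most. Time passes only in rows, so rows that repeat a pose let the fingers close. It gives the time, the measured TCP pose, the force, the opening and the grip force at its end, in the units of the state.
- ctrl.observe(): the state, without advancing time (a new reading comes with each control period).
- ctrl.capture(name): name is "side" or "top"; returns the picture (420x560x3 uint8, red, green, blue); there is no depth.
- ctrl.camera_params(name): a dict with "intrinsics" (3x3 intrinsics, pixels), "extrinsics" (4x4, takes a point from camera to world coordinates). Camera axes: x right, y down, z forward; pixel columns grow to the right and rows downward; lengths in m; the calibration is good to about 2 mm. A picture is of the moment at which its call begins. camera_params takes no time and is no camera call.
- ctrl.close_job(): hands the job in; it is judged then, once.
The state is a dict: "time": time; "joint_positions": joint angles; "qd": joint speeds; "joint_efforts": joint torques, N m; "position": TCP position; "tool_rot": TCP orientation; "ft_force": force on the tool from outside, world axes, zero at the start; "ft_torque": the same for the moment, N m; "opening": opening from 0.0 (shut) to 1.0 (fully open); "gripper_force": force on a finger pad.
Only numpy, scipy, OpenCV 4.12 (cv2) and the standard library are available. Lean on these libraries where they do the work, as an engineer would, in place of code of your own. Each camera call takes 0.05 s, during which the arm holds its last target. There are 200 camera calls.

### The job

Open the drawer of the small wooden unit as far as it goes, then get the rolling pin out: the drawer stops half-way and the pin is longer than the gap, so bring its front end up over the drawer front and draw it out at a slant. The beech dents, so pinch it lightly and do not lever or bang it against the unit; take nothing else out of the drawer and leave the other things on the worktop as they stand. Finish still holding the pin, steady and roughly level, 15 cm or more above the middle of the chopping board; do not put it down.

Things in the scene. Friction and masses are not known exactly. Their poses are not given: they have to be found in the camera images.
- drawer_unit: low reddish-brown wooden counter-top drawer unit, fixed, 220 wide, 305 deep, 100 high. Origin on the worktop under the middle of its open front face; -x points out of the front (the drawer slides that way), +x into the unit, z up. The top board runs back from x = 0, is 10 mm thick and its underside is 90 mm above the worktop; it covers all of the drawer that is still inside
- drawer (a joint): how far the drawer is pulled out, m: 0 shut, 0.165 fully out against its hard stop (starts shut or up to 15 mm ajar). It slides along the unit's -x with 1 to 3 N and stays where it is left
- drawer_front (a point): middle of the top edge of the drawer's front, on its inner face, 64 mm above the worktop; the front is 12 mm thick and 216 wide. With the drawer fully out the open gap from here back to the unit's top board is 165 mm, and about half of the pin is still under that board
- drawer_floor (a point): on the drawer's grey-lined floor, 20 mm above the worktop, middle of the wide channel the pin lies in: 130 wide (unit y from -90 to +40 mm), 290 long inside, centred here. Side walls reach 62 mm above the worktop. Beyond a 4 mm divider, 30 mm high, at unit y = +42 mm is the narrow spoon channel. All moves with the drawer
- drawer_handle (a point): middle of the steel bar handle on the drawer's front, moves with the drawer. Bar 10 mm thick, 96 long along the unit's y, 48 mm above the worktop, its centre line 40 mm in front of the drawer's front face
- rolling_pin: slim plain beech rolling pin, 260 long, 28 mm thick over its middle 170 mm, narrowing to 17 mm at both ends, about 0.11 kg. Origin at its centre, x along its length. Lies in the wide channel, about along the drawer, 30 mm or more free on either side; may slide or roll a little as the drawer moves. Takes a grip of up to 40 N (on each finger) and up to 15 N of push against the unit or drawer
- pin_end_a (a point): centre of the pin's +x end, 130 mm from its origin
- pin_end_b (a point): centre of the pin's -x end, 130 mm from its origin
- board: wooden chopping board lying on the worktop, 220 (x) by 320 (y) by 22 mm, origin under its middle; top 22 mm above the worktop
- table_spoon: metal table spoon, 192 x 39 x 13 mm, lying in the drawer's narrow channel; stays there
- peach_tin: short food tin, 75 mm wide, 58 high, standing on the rear of the unit's top; origin under its middle; bystander
- canister: black storage canister with wooden lid, 112 wide, 170 high, standing behind the work; origin under its middle; bystander
- mug: white patterned mug, 82 wide (112 with its handle), 94 high, standing behind the work; origin under its middle; bystander

How it is judged:
On the way, in this order (a step that is already met when the one before it is completed fails the run):
1. the drawer is pulled out to its stop, the pin still in it (value of joint drawer above 0.155 m and height (world z) of rolling_pin below 0.06 m), for 0.2 s.
2. the whole pin is above the drawer unit, out of the drawer (height (world z) of each of pin_end_a, pin_end_b above 0.11 m and contact force between rolling_pin and drawer_unit below 0.05 N), for 0.1 s.
At the end, for the whole second after the job is handed in: The pin is held by the fingers alone, still, both ends more than 120 mm above the worktop, within about 23 degrees of level, its middle within 50 mm (horizontally) of the board's middle; the spoon is still in the drawer (height (world z) of each of pin_end_a, pin_end_b above 0.12 m and angle between rolling_pin's own x axis and vertical between 1.17 and 1.97 rad and horizontal distance between rolling_pin and board below 0.05 m and contact force between the fingers and rolling_pin above 1 N and contact force between rolling_pin and drawer_unit below 0.05 N and contact force between rolling_pin and board below 0.05 N and linear speed of rolling_pin below 0.03 m/s and z of table_spoon in the frame of drawer_unit below 0.05 m); the arm keeps its last pose, push and grip.
It fails at once if the pin is pinched harder than 40 N by each finger (both fingers' forces added: 80 N) (contact force between the fingers and rolling_pin above 80 N).
It fails at once if the pin is knocked or levered against the unit or its drawer with more than 15 N (contact force between rolling_pin and drawer_unit above 15 N).
It fails at once if the board is shifted (distance of board from where it was at the start of the episode above 0.03 m).
It fails at once if the tin on the unit, the canister or the mug is shifted or knocked over (distance of any of peach_tin, canister, mug from where it was at the start of the episode above 0.03 m).
It also fails if it takes over 59 s, if anything falls off the work surface, if the arm or the gripper's body presses on something with over 40 N, if the wrist force passes 120 N, or if a joint passes its speed limit or range.

## Working session

There is one attempt and no reset: what is moved stays moved. The work goes in short steps, Python scripts to look and compute and a shell command to move; the robot and the scene stay as the last step left them, time stands still between calls to the robot, and variables do not carry over. Pictures are saved under pics/ and viewed, at most 10 in all, crops included, and the job is handed in when it is done.

```bash
ls; mkdir -p pics
python3 - <<'E'
from bench import ctrl
import cv2,json
o=ctrl.observe(); print(o, ctrl.tcp_to_tips)
for n in("side","top"):
    im=ctrl.capture(n); cv2.imwrite(f"pics/{n}0.png",im[:,:,::-1]); p=ctrl.camera_params(n); print(n,p)
E
```

```text
pics
{'time': 0.0, 'joint_positions': array([-9.10912219e-01,  3.59403635e-01,  1.10665670e-02, -3.57912210e-04,
       -1.22405649e+00, -2.88102992e-01]), 'qd': array([-0.00021001, -0.00100811,  0.0006067 ,  0.00320902, -0.00045515,
        0.00028189]), 'joint_efforts': array([-3.02793469e-04, -5.82718313e+01,  2.93053383e+01,  6.99729905e+00,
        6.70801266e-03, -1.37453117e-04]), 'position': array([ 0.24500913, -0.62842222,  0.20561381]), 'tool_rot': array([-2.14815598e-04, -1.84761861e-01,  9.82782982e-01,  7.87370169e-04]), 'ft_force': array([ 0.08898901, -0.07476542, -0.50017222]), 'ft_torque': array([ 0.01373785, -0.02040098, -0.04309342]), 'gripper_force': 0.0, 'opening': 1.0002627871347718} 0.011
side {'intrinsics': array([[454.60184882,   0.        , 273.19202464],
       [  0.        , 454.60184882, 207.97284518],
       [  0.        ,   0.        ,   1.        ]]), 'extrinsics': array([[ 0.99953474, -0.02459476,  0.01803909,  0.54062549],
       [-0.02990662, -0.67408894,  0.73804451, -0.82329013],
       [-0.00599207, -0.73824061, -0.67451086,  0.93787929],
       [ 0.        ,  0.        ,  0.        ,  1.        ]])}
top {'intrinsics': array([[417.44163011,   0.        , 279.4241854 ],
       [  0.        , 417.44163011, 204.0506488 ],
       [  0.        ,   0.        ,   1.        ]]), 'extrinsics': array([[ 0.02065457, -0.99722125,  0.07157624,  0.4431563 ],
       [-0.99978423, -0.02044337,  0.00368216,  0.08128345],
       [-0.00220867, -0.07163685, -0.99742833,  1.49998218],
       [ 0.        ,  0.        ,  0.        ,  1.        ]])}
```

View pics/side0.png

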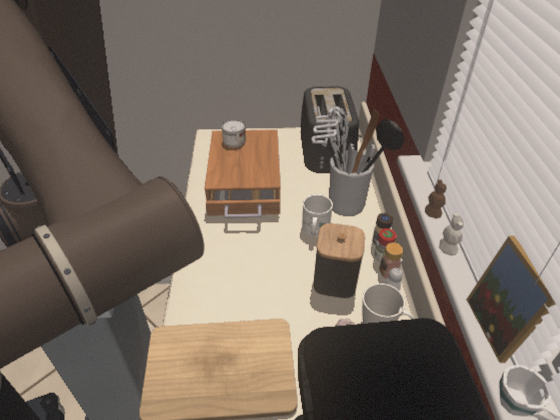

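View pics/top0.png

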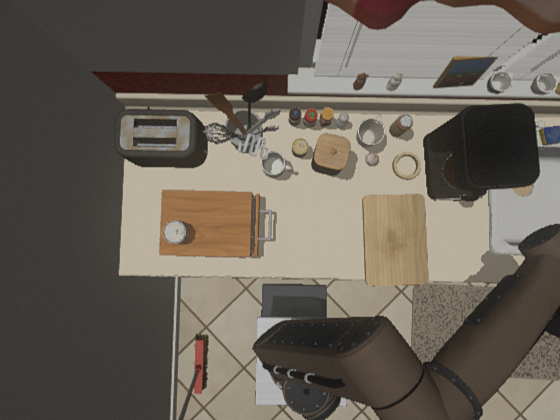

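The side view shows the unit at the left rear: front at about (245,195), handle bar about (243,209), board (220,367). In the top view the unit spans cols 160–258 and rows 190–257, with the handle at about (270,225) and the board at (396,240). The drawer opens towards world -y.

```bash
cat > h.py <<'E'
from bench import ctrl
import numpy as np, cv2
from scipy.spatial.transform import Rotation as R
def ray(n,u,v):
    p=ctrl.camera_params(n);E=p["extrinsics"]
    return E[:3,3],E[:3,:3]@np.linalg.solve(p["intrinsics"],[u,v,1.])
def plane(n,u,v,z):
    o,d=ray(n,u,v); return o+d*(z-o[2])/d[2]
def tri(uvs,uvt):
    (o,d),(p,e)=ray("side",*uvs),ray("top",*uvt)
    s=np.linalg.lstsq(np.c_[d,-e],p-o,rcond=None)[0]
    a,b=o+s[0]*d,p+s[1]*e
    return (a+b)/2,np.linalg.norm(a-b)
def rot():
    q=ctrl.observe()["tool_rot"]; return R.from_quat(q[[1,2,3,0]]).as_matrix()
E
python3 - <<'E'
from h import *
s=cv2.imread("pics/side0.png");t=cv2.imread("pics/top0.png")
hsv=cv2.cvtColor(t,cv2.COLOR_BGR2HSV)
for nm,lo,hi,win,z in(("unit",(3,120,60),(14,255,255),(150,180,275,265),.1),("board",(10,50,90),(22,200,255),(350,185,435,295),.022)):
    m=cv2.inRange(hsv,lo,hi); k=np.zeros_like(m);k[win[1]:win[3],win[0]:win[2]]=1;m*=k
    c=max(cv2.findContours(m,0,1)[0],key=cv2.contourArea)
    b=cv2.boxPoints(cv2.minAreaRect(c)); w=np.array([plane("top",*p,z) for p in b]);print(nm,b.round(1).tolist(),w.round(3).tolist(),w.mean(0).round(3))
a=cv2.resize(s[170:250,190:300],None,fx=5,fy=5,interpolation=cv2.INTER_CUBIC)
b=cv2.resize(t[185:265,230:280],None,fx=5,fy=5,interpolation=cv2.INTER_CUBIC)
cv2.imwrite("pics/z0.png",np.hstack([a,b]))
E
```

```text
unit [[159.39999389648438, 253.6999969482422], [161.39999389648438, 189.39999389648438], [251.39999389648438, 192.1999969482422], [249.39999389648438, 256.5]] [[0.369, 0.483, 0.1], [0.585, 0.485, 0.1], [0.582, 0.182, 0.1], [0.366, 0.183, 0.1]] [0.476 0.333 0.1  ]
board [[361.29998779296875, 194.89999389648438], [430.6000061035156, 192.3000030517578], [434.3999938964844, 294.0], [365.1000061035156, 296.6000061035156]] [[0.588, -0.204, 0.022], [0.602, -0.45, 0.022], [0.245, -0.461, 0.022], [0.232, -0.219, 0.022]] [ 0.417 -0.333  0.022]
```

View pics/z0.png

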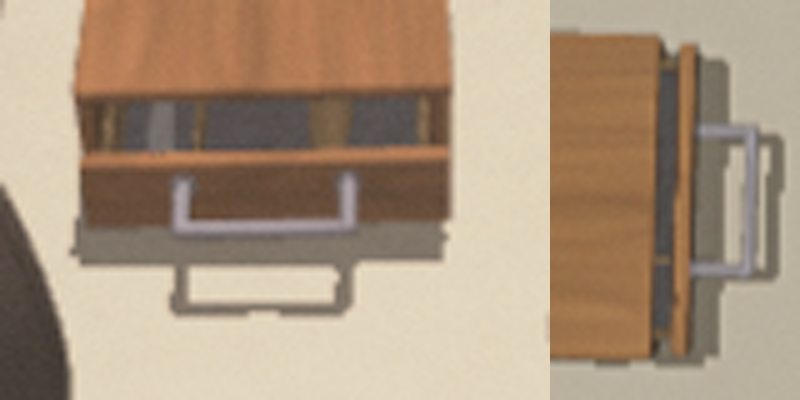

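Run:
```python
from h import *
print("handle",tri((242.8,215.4),(270.4,225)))
# ends
print(tri((190+177/5,215.6),(270.6,185+133/5)),tri((190+350/5,215.2),(270.2,185+269/5)))
print("board corners",[plane("top",u,v,.022).round(3) for u,v in((363,195),(425,195),(428,284),(366,285))])
print("front edge z.064",plane("top",230+(690-550)/5,185+200/5,.064).round(3))
r=rot();print(r.round(3)); o=ctrl.observe()["position"]
yaw=np.arctan2(r[0,0],r[1,0]);print("tool x angle from +y",yaw, "world deltas to tool", )
```

```text
handle (array([0.47542051, 0.11652425, 0.05312438]), np.float64(0.0035900014868347698))
(array([0.4744424 , 0.10844479, 0.07165285]), np.float64(0.09053978669755793)) (array([0.47599133, 0.11621001, 0.05309812]), np.float64(0.09996344688645806))
board corners [array([ 0.588, -0.21 ,  0.022]), array([ 0.592, -0.43 ,  0.022]), array([ 0.279, -0.439,  0.022]), array([ 0.271, -0.222,  0.022])]
front edge z.064 [0.473 0.159 0.064]
[[-0.932 -0.363 -0.001]
 [-0.363  0.932  0.001]
 [ 0.     0.001 -1.   ]]
tool x angle from +y -1.9425008402683968 world deltas to tool
```

```bash
python3 -m jog '[[0,[-0.493,0.631,0],-1.2],[0,[-0.493,0.631,0],-1.2],[0,[-0.493,0.631,0],-1.2],[0,[-0.493,0.631,0],-1.2],[0,[-0.493,0.631,0],-1.2],[0,[-0.493,0.631,0],-1.2],[0,[-0.493,0.631,0],-1.2],[0,[-0.493,0.631,0],-1.2],[0,[-0.493,0.631,0],-1.2],[0,[-0.493,0.631,0],-1.2]]'; python3 -c "
from h import *
r=rot();print(r.round(3),r.T@(np.array([.475,.139,.15])-ctrl.observe()['position']))"
```

```text
time: 1.1
position: [0.3887, -0.148, 0.2067]
tool_rot: [-0.0, 0.708, -0.707, 0.0]
ft_force: [1.1, 0.2, 1.4]
opening: 0.148
gripper_force: 0.0
[[ 0.001 -1.     0.001]
 [-1.    -0.001  0.   ]
 [-0.    -0.001 -1.   ]] [-0.28692105 -0.08654683  0.05679366]
```

```bash
python3 -m jog '[[0,[-0.287,-0.0865,0.057],0],[0,[-0.287,-0.0865,0.057],0],[0,[-0.287,-0.0865,0.057],0],[0,[-0.287,-0.0865,0.057],0],[0,[-0.287,-0.0865,0.057],0],[0,[-0.287,-0.0865,0.057],0],[0,[-0.287,-0.0865,0.057],0],[0,[-0.287,-0.0865,0.057],0],[0,[-0.287,-0.0865,0.057],0]]'
python3 - <<'E'
from h import *
r=rot();print(r.T@(np.array([.475,.139,.045])-ctrl.observe()['position']))
s=ctrl.capture("side");t=ctrl.capture("top")
a=cv2.resize(s[120:240,180:300],None,fx=3.3,fy=3.3)
b=cv2.resize(t[165:285,220:340],None,fx=3.3,fy=3.3)
cv2.imwrite("pics/z1.png",np.hstack([a,b]))
E
```

```text
time: 2.0
position: [0.4745, 0.1365, 0.1493]
tool_rot: [0.0, 0.707, -0.707, -0.0]
ft_force: [-0.4, -0.6, 0.9]
opening: 0.007
gripper_force: 0.0
[-0.00254051 -0.00055719  0.10433471]
```

View pics/z1.png

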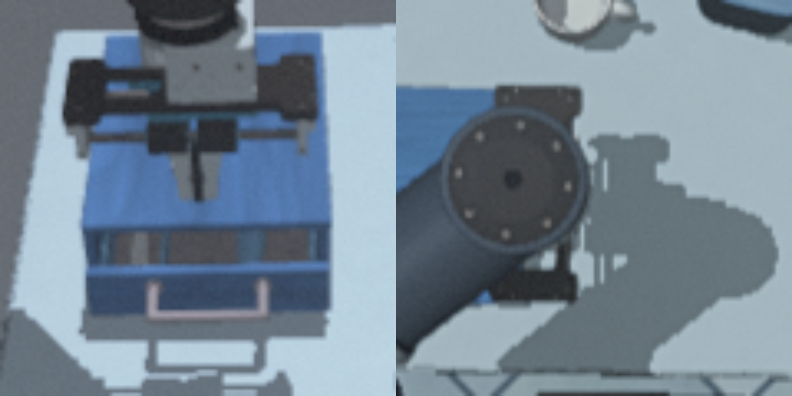

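The crop shows the closed fingertips hanging above the handle gap, in line with it. I'll go down behind the bar.

```bash
python3 -m jog '[[0,[-0.002,0,0.03],0],[0,[-0.002,0,0.06],0],[0,[-0.002,0,0.08],0],[0,[-0.002,0,0.095],0],[0,[-0.002,0,0.104],0],[0,[-0.002,0,0.104],0]]'
```

```text
time: 2.7
position: [0.4746, 0.138, 0.045]
tool_rot: [-0.001, -0.707, 0.707, 0.0]
ft_force: [0.2, -0.3, -0.5]
opening: 0.005
gripper_force: 0.0
```

```bash
python3 -m jog '[[0,[0.005,0,0],0],[0,[0.01,0,0],0],[0,[0.016,0,0],0],[0,[0.025,0,0],0],[0,[0.035,0,0],0],[0,[0.045,0,0],0],[0,[0.055,0,0],0],[0,[0.065,0,0],0],[0,[0.075,0,0],0],[0,[0.085,0,0],0]]'; python3 -m jog '[[0,[0.01,0,0],0],[0,[0.02,0,0],0],[0,[0.03,0,0],0],[0,[0.04,0,0],0],[0,[0.049,0,0],0],[0,[0.057,0,0],0],[0,[0.064,0,0],0],[0,[0.069,0,0],0],[0,[0.072,0,0],0]]'
```

```text
time: 3.7
position: [0.4751, 0.0532, 0.0455]
tool_rot: [0.0, 0.707, -0.707, -0.0]
ft_force: [-0.3, -0.1, 0.7]
opening: 0.003
gripper_force: 0.0
time: 4.6
position: [0.4752, -0.0183, 0.0455]
tool_rot: [0.0, 0.707, -0.707, -0.0]
ft_force: [-0.3, 0.5, -0.3]
opening: 0.008
gripper_force: 0.0
```

```bash
python3 -m jog '[[0,[0.003,0,0],0],[0,[0.006,0,0],0],[0,[0.008,0,0],0]]';python3 -m jog '[[0,[0.002,0,0],0],[0,[0.004,0,0],0],[0,[0.004,0,0],0]]'
```

```text
time: 4.9
position: [0.4752, -0.026, 0.0455]
tool_rot: [0.0, 0.708, -0.707, -0.0]
ft_force: [-0.8, -0.4, 0.3]
opening: 0.003
gripper_force: 0.0
time: 5.2
position: [0.4752, -0.03, 0.0455]
tool_rot: [0.0, 0.707, -0.707, -0.0]
ft_force: [-0.4, 0.1, -0.3]
opening: 0.004
gripper_force: 0.0
```

Run:
```python
from h import *
s=ctrl.capture("side");t=ctrl.capture("top")
a=cv2.resize(s[120:240,180:300],None,fx=3.3,fy=3.3)
b=cv2.resize(t[165:285,220:340],None,fx=3.3,fy=3.3)
cv2.imwrite("pics/z2.png",np.hstack([a,b])[:,:,::-1])
```

```text
(no output)
```

View pics/z2.png

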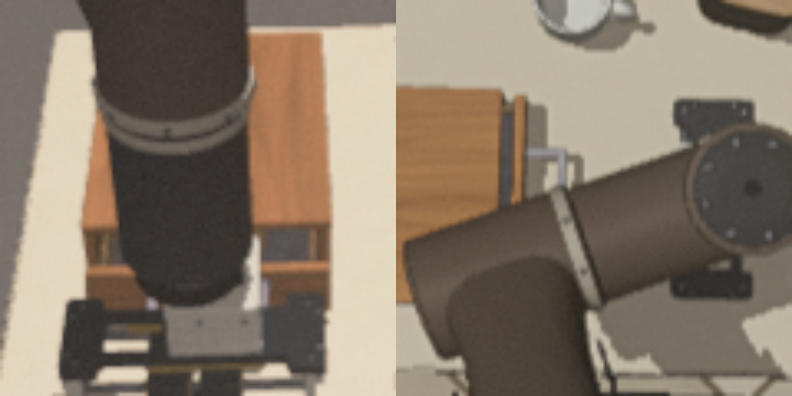

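The drawer hasn't moved: the handle is still at top px col ~271, and the arm is about 17 cm further out. The hook missed the bar, so I'll check the geometry.

Run:
```python
from h import *
def proj(n,P):
    p=ctrl.camera_params(n);c=np.linalg.inv(p["extrinsics"])@np.r_[P,1];q=p["intrinsics"]@c[:3];return (q[:2]/q[2]).round(1)
print("tip z1 expected",proj("side",[.4745,.1365,.138]),proj("side",[.4745,.1365,.149]),"seen 239.7,180.6")
o,d=ray("side",239.7,180.6);print(o+d*(.1365-o[1])/d[1])
for P in([.475,.1165,.048],[.475,.1165,.053]):print("handle",proj("side",P),proj("top",P),"seen 242.8,215.4 / 270.4,225")
o=ctrl.observe();print(o["position"],o["joint_positions"].round(3))
```

```text
tip z1 expected [240.4 188. ] [240.2 184.9] seen 239.7,180.6
[0.47410336 0.1365     0.16396447]
handle [242.1 216.8] [270.4 224.6] seen 242.8,215.4 / 270.4,225
handle [242.  215.5] [270.4 224.6] seen 242.8,215.4 / 270.4,225
[ 0.47526715 -0.02986299  0.04556772] [ 0.352  0.209 -0.626  0.    -0.736 -0.351]
```

Run:
```python
from h import *
def proj(n,P):
    p=ctrl.camera_params(n);c=np.linalg.inv(p["extrinsics"])@np.r_[P,1];q=p["intrinsics"]@c[:3];return (q[:2]/q[2]).round(1)
s=ctrl.capture("side")
print(proj("side",[.475,-.03,.0345]),proj("side",[.475,-.03,.0]))
cv2.imwrite("pics/z3.png",cv2.resize(s[190:310,180:300],None,fx=5,fy=5)[:,:,::-1])
```

```text
[241.2 258.9] [241.9 267.5]
```

View pics/z3.png

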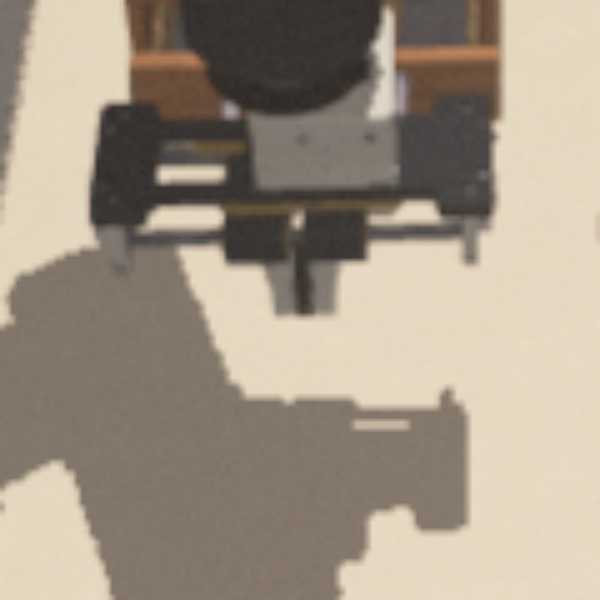

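Fingertips appear at side px (241,253), but the stated tip would project to row 259, so the tips are really about 24 mm higher than stated. I'll touch the bare worktop here to measure it.

```bash
python3 -m jog '[[0,[0,0,0.015],0],[0,[0,0,0.027],0],[0,[0,0,0.027],0]]'; python3 -m jog '[[0,[0,0,0.003],0],[0,[0,0,0.006],0],[0,[0,0,0.006],0]]'
```

```text
time: 5.65
position: [0.4741, -0.0301, 0.0174]
tool_rot: [0.001, 0.707, -0.707, -0.001]
ft_force: [-0.1, -0.3, 0.7]
opening: 0.006
gripper_force: 0.0
time: 5.95
position: [0.4753, -0.0298, 0.0126]
tool_rot: [-0.0, 0.707, -0.707, 0.0]
ft_force: [-0.8, -0.9, 0.1]
opening: 0.006
gripper_force: 0.0
```

```bash
python3 -m jog '[[0,[0,0,0.003],0],[0,[0,0,0.004],0],[0,[0,0,0.004],0]]'; python3 -m jog '[[0,[0,0,0.002],0],[0,[0,0,0.004],0],[0,[0,0,0.004],0]]'
```

```text
time: 6.25
position: [0.4752, -0.0299, 0.0085]
tool_rot: [0.0, 0.707, -0.707, -0.0]
ft_force: [1.1, -0.2, -0.0]
opening: 0.008
gripper_force: 0.0
time: 6.55
position: [0.475, -0.0299, 0.0043]
tool_rot: [0.0, 0.707, -0.707, -0.0]
ft_force: [-0.1, -0.4, -0.3]
opening: 0.008
gripper_force: 0.0
```

```bash
python3 -m jog '[[0,[0,0,0.003],0],[0,[0,0,0.006],0],[0,[0,0,0.008],0],[0,[0,0,0.008],0]]'; python3 -m jog '[[0,[0,0,0.002],0],[0,[0,0,0.004],0],[0,[0,0,0.004],0]]';  python3 -m jog '[[0,[0,0,0.002],0],[0,[0,0,0.004],0],[0,[0,0,0.004],0]]'
```

```text
time: 6.95
position: [0.475, -0.0299, -0.0038]
tool_rot: [0.0, 0.707, -0.707, -0.0]
ft_force: [-0.0, -0.3, -0.7]
opening: 0.009
gripper_force: 0.0
time: 7.25
position: [0.475, -0.0299, -0.0077]
tool_rot: [0.0, 0.707, -0.707, -0.0]
ft_force: [-0.2, 0.3, -0.0]
opening: 0.005
gripper_force: 0.0
time: 7.55
position: [0.4751, -0.0299, -0.0117]
tool_rot: [0.0, 0.707, -0.707, -0.0]
ft_force: [0.2, -0.4, -0.6]
opening: 0.003
gripper_force: 0.0
```

```bash
python3 -m jog '[[0,[0,0,0.002],0],[0,[0,0,0.002],0]]'; python3 -m jog '[[0,[0,0,0.002],0],[0,[0,0,0.002],0]]';python3 -m jog '[[0,[0,0,0.002],0],[0,[0,0,0.002],0]]';python3 -m jog '[[0,[0,0,0.002],0],[0,[0,0,0.002],0]]'
```

```text
time: 7.75
position: [0.4751, -0.0299, -0.0137]
tool_rot: [0.0, 0.707, -0.707, -0.0]
ft_force: [1.0, 0.2, 0.2]
opening: 0.0
gripper_force: 0.0
time: 7.95
position: [0.4751, -0.0299, -0.0156]
tool_rot: [0.0, 0.707, -0.707, -0.0]
ft_force: [0.1, -0.6, -0.3]
opening: 0.002
gripper_force: 0.0
time: 8.15
position: [0.4751, -0.0299, -0.0177]
tool_rot: [0.0, 0.707, -0.707, -0.0]
ft_force: [-0.5, 0.3, 0.0]
opening: 0.006
gripper_force: 0.0
time: 8.35
position: [0.4752, -0.0299, -0.0196]
tool_rot: [0.0, 0.707, -0.707, -0.0]
ft_force: [0.3, 0.0, 0.2]
opening: 0.005
gripper_force: 0.0
```

Run:
```python
from h import *
s=ctrl.capture("side")
print([(v,s[v,234:250:3].mean(1).round().astype(int).tolist()) for v in range(252,280,2)])
for u,v in((241,262),(241,264),(241,266),(241,268),(241,270)):
    o,d=ray("side",u,v); print(v,(o+d*(-.03-o[1])/d[1]).round(4), (o+d*(-.04-o[1])/d[1]).round(4))
```

```text
[(252, [52, 52, 150, 51, 52, 54]), (254, [50, 50, 74, 54, 55, 58]), (256, [53, 55, 63, 53, 53, 56]), (258, [51, 53, 58, 57, 52, 56]), (260, [107, 83, 74, 78, 97, 157]), (262, [202, 122, 72, 88, 122, 160]), (264, [117, 122, 73, 78, 123, 121]), (266, [120, 120, 100, 87, 122, 120]), (268, [121, 120, 108, 80, 122, 120]), (270, [119, 115, 117, 107, 118, 119]), (272, [119, 121, 119, 121, 121, 118]), (274, [118, 119, 119, 117, 119, 118]), (276, [117, 120, 118, 119, 118, 121]), (278, [115, 119, 118, 121, 119, 119])]
262 [ 0.4737 -0.03    0.0223] [ 0.4746 -0.04    0.0338]
264 [ 0.4733 -0.03    0.0142] [ 0.4741 -0.04    0.0259]
266 [ 0.4729 -0.03    0.0061] [ 0.4737 -0.04    0.0178]
268 [ 0.4724 -0.03   -0.0021] [ 0.4733 -0.04    0.0097]
270 [ 0.472  -0.03   -0.0104] [ 0.4728 -0.04    0.0016]
```

```bash
python3 -m jog '[[0,[0,0,0.002],0],[0,[0,0,0.002],0]]'; python3 -m jog '[[0,[0,0,0.002],0],[0,[0,0,0.002],0]]'
```

```text
time: 8.6
position: [0.4754, -0.0299, -0.0198]
tool_rot: [-0.0, 0.708, -0.706, 0.0]
ft_force: [-7.3, 1.9, 25.2]
opening: 0.01
gripper_force: 13.0
time: 8.8
position: [0.4754, -0.0299, -0.02]
tool_rot: [-0.0, 0.708, -0.706, 0.001]
ft_force: [-17.3, 3.6, 54.5]
opening: 0.008
gripper_force: 27.4
```

Contact is at reported z = -0.0197, so the tips sit 19.7 mm behind the reported TCP, not 11 mm ahead of it. I'll use tip z = reported z + 0.0197 and redo the hook.

```bash
python3 -m jog '[[0,[0,0,-0.03],0],[0,[0,0,-0.08],0],[0,[0,0,-0.12],0],[0,[-0.05,0,-0.12],0],[0,[-0.1,0,-0.12],0],[0,[-0.15,0,-0.12],0],[0,[-0.169,0,-0.12],0],[0,[-0.169,0,-0.12],0]]'; python3 -m jog '[[0,[0,0,0.03],0],[0,[0,0,0.06],0],[0,[0,0,0.08],0],[0,[0,0,0.08],0]]'
```

```text
time: 9.6
position: [0.4752, 0.1417, 0.0966]
tool_rot: [-0.0, 0.709, -0.706, 0.0]
ft_force: [-1.3, -0.8, -0.2]
opening: 0.004
gripper_force: 0.0
time: 10.0
position: [0.473, 0.1371, 0.0141]
tool_rot: [-0.003, -0.707, 0.707, 0.001]
ft_force: [-0.8, -1.0, -0.9]
opening: 0.006
gripper_force: 0.0
```

```bash
python3 -m jog '[[0,[0.003,0,0],0],[0,[0.007,0,0],0],[0,[0.011,0,0],0],[0,[0.016,0,0],0],[0,[0.022,0,0],0],[0,[0.029,0,0],0],[0,[0.037,0,0],0],[0,[0.046,0,0],0],[0,[0.056,0,0],0],[0,[0.066,0,0],0]]'; python3 -m jog '[[0,[0.01,0,0],0],[0,[0.02,0,0],0],[0,[0.03,0,0],0],[0,[0.04,0,0],0],[0,[0.05,0,0],0],[0,[0.058,0,0],0],[0,[0.065,0,0],0],[0,[0.071,0,0],0],[0,[0.075,0,0],0],[0,[0.077,0,0],0]]'
```

```text
time: 11.0
position: [0.4752, 0.0723, 0.0166]
tool_rot: [-0.0, 0.707, -0.707, 0.0]
ft_force: [1.7, 1.1, 1.5]
opening: 0.007
gripper_force: 0.9
time: 12.0
position: [0.4749, -0.0043, 0.0164]
tool_rot: [0.0, 0.707, -0.707, -0.0]
ft_force: [-0.8, 1.6, 0.2]
opening: 0.003
gripper_force: 0.8
```

```bash
python3 -m jog '[[0,[0.003,0,0],0],[0,[0.006,0,0],0],[0,[0.009,0,0],0],[0,[0.012,0,0],0],[0,[0.012,0,0],0]]'; python3 -m jog '[[0,[0.003,0,0],0],[0,[0.006,0,0],0],[0,[0.006,0,0],0]]'
```

```text
time: 12.5
position: [0.4754, -0.0162, 0.0166]
tool_rot: [-0.0, 0.707, -0.707, 0.0]
ft_force: [0.1, 0.5, 0.3]
opening: 0.008
gripper_force: 0.0
time: 12.8
position: [0.4757, -0.0195, 0.0167]
tool_rot: [0.002, -0.707, 0.707, 0.001]
ft_force: [-6.1, 20.0, 2.2]
opening: 0.004
gripper_force: 10.0
```

The drawer is against its stop (20 N, TCP y = -0.0195). I'll lift off and move aside to look.

```bash
python3 -m jog '[[0,[-0.013,0,0],0],[0,[-0.013,0,0],0],[0,[-0.013,0,-0.05],0],[0,[-0.013,0,-0.1],0],[0,[-0.013,0,-0.14],0],[0.5,[0.037,0,-0.14],0],[0.5,[0.087,0,-0.14],0],[0.5,[0.137,0,-0.14],0],[0.5,[0.187,0,-0.14],0],[0.5,[0.237,0,-0.14],0]]'; python3 -m jog '[[0.5,[0.02,0,0],0],[0.5,[0.02,0,0],0]]'
python3 - <<'E'
from h import *
s=ctrl.capture("side");t=ctrl.capture("top")
cv2.imwrite("pics/s4.png",s[:,:,::-1]);cv2.imwrite("pics/t4.png",t[:,:,::-1])
a=cv2.resize(s[165:265,200:300],None,fx=4,fy=4)
b=cv2.resize(t[180:280,230:330],None,fx=4,fy=4)
cv2.imwrite("pics/z4.png",np.hstack([a,b])[:,:,::-1])
E
```

```text
time: 13.8
position: [0.475, -0.2612, 0.1568]
tool_rot: [0.0, 0.708, -0.707, 0.0]
ft_force: [0.6, 1.4, 0.2]
opening: 0.401
gripper_force: 0.0
time: 14.0
position: [0.4747, -0.2819, 0.1559]
tool_rot: [-0.001, -0.706, 0.708, 0.0]
ft_force: [0.1, 0.8, -0.8]
opening: 0.496
gripper_force: 0.0
```

View pics/z4.png

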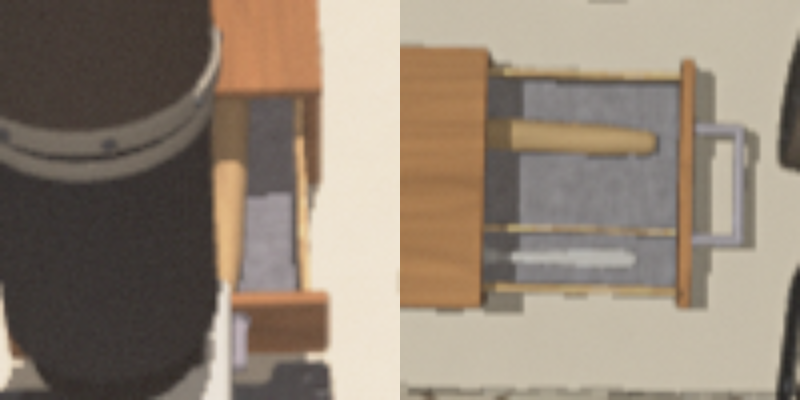

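The top crop shows the pin from the board edge (490,133) to its front end (657,142), with the drawer front's inner face at col 680. In the side crop its right part is visible, ending at about (231,285).

Run:
```python
from h import *
f=lambda u,v:(230+(u-400)/4,180+v/4)
def proj(n,P):
    p=ctrl.camera_params(n);c=np.linalg.inv(p["extrinsics"])@np.r_[P,1];q=p["intrinsics"]@c[:3];return (q[:2]/q[2]).round(1)
F=plane("top",*f(655,142.5),.034);B=plane("top",*f(500,134),.034);
print("front",F,"back vis",B,"angle dx/dy",(F-B)[0]/(F-B)[1])
for P in (F+[.008,0,0],F+[.014,.045,0]): q=proj("side",P);print("side crop expects",(q-[200,165])*4)
print("right edge tri:",tri((200+246/4,165+150/4),f(545,121)))
print("drawer front inner top",plane("top",*f(681,180),.064),"unit edge",plane("top",*f(488,180),.1))
print("walls x",plane("top",*f(590,80),.062),plane("top",*f(590,231),.05))
# pin width
print(plane("top",*f(560,121),.034),plane("top",*f(560,150),.034))
d=(F-B)/np.linalg.norm(F-B); print("grip 65mm from front",F-d*.065)
o=ctrl.observe();print(o["position"])
```

```text
front [0.50862413 0.03552825 0.034     ] back vis [0.51329762 0.17185576 0.034     ] angle dx/dy 0.03428135545225639
side crop expects [228. 302.]
side crop expects [236.4 255.2]
right edge tri: (array([0.52688942, 0.13098777, 0.0871847 ]), np.float64(0.008660759284734325))
drawer front inner top [0.47551685 0.01355001 0.064     ] unit edge [0.4713743  0.17687132 0.1       ]
walls x [0.56024315 0.09353063 0.062     ] [0.43011495 0.09088102 0.05      ]
[0.52582043 0.11938466 0.034     ] [0.5003196  0.11881658 0.034     ]
grip 65mm from front [0.51085111 0.10049009 0.034     ]
[ 0.47485502 -0.27954783  0.15614591]
```

```bash
python3 -m jog '[[0.5,[-0.05,-0.02,0],0.034],[0.5,[-0.1,-0.036,0],0.034],[0.5,[-0.15,-0.036,0],0.034],[0.5,[-0.2,-0.036,0],0.034],[0.5,[-0.25,-0.036,0],0.034],[0.5,[-0.3,-0.036,0],0.034],[0.5,[-0.35,-0.036,0],0.034],[0.5,[-0.38,-0.036,0],0.034],[0.5,[-0.38,-0.036,0.04],0.034],[0.5,[-0.38,-0.036,0.06],0.034]]'; python3 -m jog '[[0.5,[0,0,0.01],0],[0.5,[0,0,0.01],0]]';python3 - <<'E'
from h import *
o=ctrl.observe();print(o["position"],rot().round(3)[:,0])
s=ctrl.capture("side");t=ctrl.capture("top")
a=cv2.resize(s[165:265,200:300],None,fx=4,fy=4)
b=cv2.resize(t[180:280,230:330],None,fx=4,fy=4)
cv2.imwrite("pics/z5.png",np.hstack([a,b])[:,:,::-1])
E
```

```text
time: 15.1
position: [0.5094, 0.1033, 0.0949]
tool_rot: [-0.0, -0.697, 0.717, 0.0]
ft_force: [-0.3, 0.6, 0.1]
opening: 0.499
gripper_force: 0.0
time: 15.3
position: [0.5101, 0.1013, 0.0857]
tool_rot: [-0.001, -0.696, 0.718, 0.0]
ft_force: [-0.0, -0.0, 0.3]
opening: 0.502
gripper_force: 0.0
[0.51012715 0.1012958  0.08570425] [-0.032 -0.999  0.001]
```

View pics/z5.png

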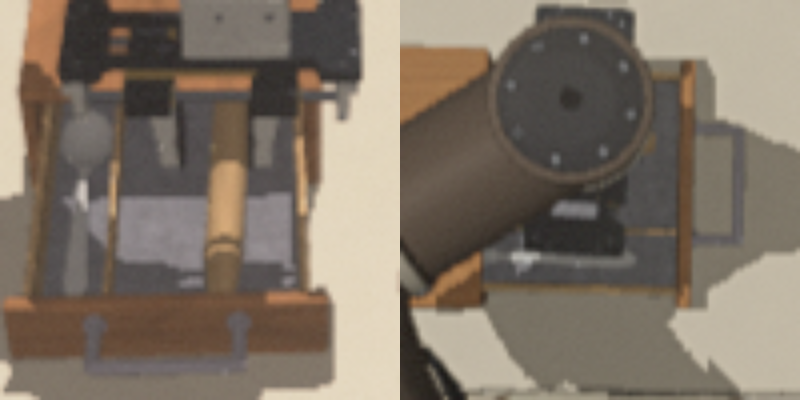

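Run:
```python
from h import *
def pc(P):
    p=ctrl.camera_params("side");c=np.linalg.inv(p["extrinsics"])@np.r_[P,1];q=p["intrinsics"]@c[:3];return ((q[:2]/q[2])-[200,165])*4
print("pin@grip",pc([.511,.1,.034]),"pin +14",pc([.525,.1,.034]),"tip mid",pc([.510,.092,.1054]), "front",pc([.5086,.0355,.034]))
# pin axis from side pixels at z=.034+ (silhouette centre)
for u,v in((228,185),(226,230)):
    print(plane("side",200+u/4,165+v/4,.040))
o,d=ray("side",200+216.5/4,165+165/4);print(o+d*(.092-o[1])/d[1])
```

```text
pin@grip [219.77081288 236.18289937] pin +14 [239.49797893 235.6852616 ] tip mid [214.83073378 169.44470039] front [216.28500448 302.34358069]
[0.51718871 0.14676496 0.04      ]
[0.51560455 0.09996008 0.04      ]
[0.51127313 0.092      0.10943768]
```

The side crop shows the fingers straddling the pin: tips at about (175,165) and (258,165), pin axis at (227,200). The tips are about 3 mm left of the pin, so I'll shift that much, go down and close.

```bash
python3 -m jog '[[0.5,[0,-0.003,0.03],0],[0.5,[0,-0.003,0.055],0],[0.5,[0,-0.003,0.07],0],[0.5,[0,-0.003,0.079],0],[0.5,[0,-0.003,0.081],0],[0.5,[0,-0.003,0.081],0]]'
```

```text
time: 16.0
position: [0.5148, 0.1012, 0.0063]
tool_rot: [0.001, -0.695, 0.719, -0.0]
ft_force: [0.8, -0.6, -0.4]
opening: 0.501
gripper_force: 0.0
```

```bash
python3 -m jog '[[0.3,[0,0,0.001],0],[0.2,[0,0,0.001],0],[0.2,[0,0,0.001],0],[0.2,[0,0,0.001],0],[0.2,[0,0,0.001],0]]'
```

```text
time: 16.5
position: [0.5144, 0.1013, 0.0051]
tool_rot: [0.0, -0.695, 0.719, -0.0]
ft_force: [-2.5, 0.3, 6.4]
opening: 0.311
gripper_force: 30.0
```

Pin gripped (27 mm, 30 N). I'll lift slowly while watching the force.

```bash
python3 -m jog '[[0.2,[0,0,-0.005],0],[0.2,[0,0,-0.01],0],[0.2,[0,0,-0.015],0],[0.2,[0,0,-0.02],0],[0.2,[0,0,-0.025],0],[0.2,[0,0,-0.03],0],[0.2,[0,0,-0.034],0],[0.2,[0,0,-0.034],0]]'; python3 -m jog '[[0.2,[0,0,-0.004],0],[0.2,[0,0,-0.008],0],[0.2,[0,0,-0.008],0]]'
python3 - <<'E'
from h import *
s=ctrl.capture("side");t=ctrl.capture("top")
a=cv2.resize(s[165:265,200:300],None,fx=4,fy=4)
b=cv2.resize(t[180:280,230:330],None,fx=4,fy=4)
cv2.imwrite("pics/z6.png",np.hstack([a,b])[:,:,::-1])
E
```

```text
time: 17.3
position: [0.5145, 0.1013, 0.0392]
tool_rot: [0.001, -0.695, 0.719, -0.0]
ft_force: [0.5, 0.7, -1.5]
opening: 0.311
gripper_force: 30.0
time: 17.6
position: [0.5144, 0.1012, 0.0471]
tool_rot: [0.0, -0.695, 0.719, -0.0]
ft_force: [0.3, -0.0, 0.2]
opening: 0.307
gripper_force: 30.0
```

View pics/z6.png

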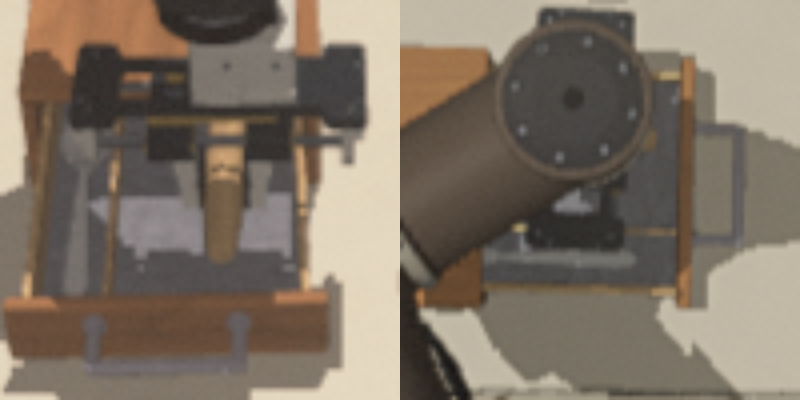

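The pin rises about level: its front end is now at crop (222,255), 35 crop px higher. Next I'll lift on so that the board's underside tips the rear down, in small steps.

```bash
python3 -m jog '[[0.2,[0,0,-0.002],0],[0.2,[0,0,-0.004],0],[0.2,[0,0,-0.004],0]]'; python3 -m jog '[[0.2,[0,0,-0.002],0],[0.2,[0,0,-0.004],0],[0.2,[0,0,-0.004],0]]'
```

```text
time: 18.0
position: [0.5138, 0.1007, 0.0505]
tool_rot: [-0.0, -0.695, 0.719, 0.0]
ft_force: [1.2, -0.8, -3.5]
opening: 0.309
gripper_force: 30.0
time: 18.3
position: [0.5139, 0.1009, 0.0547]
tool_rot: [-0.0, -0.695, 0.719, 0.0]
ft_force: [-0.3, -1.7, -3.8]
opening: 0.309
gripper_force: 30.0
```

```bash
python3 -m jog '[[0.2,[0,0,-0.002],0],[0.2,[0,0,-0.004],0],[0.2,[0,0,-0.006],0],[0.2,[0,0,-0.006],0]]'; python3 -m jog '[[0.2,[0.002,0,-0.002],0],[0.2,[0.004,0,-0.004],0],[0.2,[0.006,0,-0.006],0],[0.2,[0.006,0,-0.006],0]]'
```

```text
time: 18.7
position: [0.5142, 0.1011, 0.0609]
tool_rot: [0.0, -0.695, 0.719, -0.0]
ft_force: [0.4, -2.2, -2.9]
opening: 0.309
gripper_force: 30.0
time: 19.1
position: [0.5141, 0.0949, 0.067]
tool_rot: [0.0, -0.695, 0.719, -0.0]
ft_force: [0.3, -0.5, -2.2]
opening: 0.311
gripper_force: 30.0
```

```bash
python3 -m jog '[[0.2,[0.006,0,-0.0005],0],[0.2,[0.012,0,-0.001],0],[0.2,[0.018,0,-0.002],0],[0.2,[0.024,0,-0.003],0],[0.2,[0.03,0,-0.004],0],[0.2,[0.03,0,-0.004],0]]'; python3 -m jog '[[0.2,[0.006,0,-0.001],0],[0.2,[0.012,0,-0.002],0],[0.2,[0.018,0,-0.003],0],[0.2,[0.024,0,-0.004],0],[0.2,[0.03,0,-0.005],0],[0.2,[0.036,0,-0.006],0],[0.2,[0.036,0,-0.006],0]]'
```

```text
time: 19.7
position: [0.5129, 0.0643, 0.0708]
tool_rot: [0.0, -0.695, 0.719, -0.0]
ft_force: [-0.8, 0.1, -1.3]
opening: 0.313
gripper_force: 30.0
time: 20.4
position: [0.5117, 0.0284, 0.0767]
tool_rot: [0.0, -0.695, 0.719, -0.0]
ft_force: [0.2, 0.8, -0.5]
opening: 0.313
gripper_force: 30.0
```

```bash
python3 -m jog '[[0.2,[0.008,0,-0.0015],0],[0.2,[0.016,0,-0.003],0],[0.2,[0.024,0,-0.0045],0],[0.2,[0.032,0,-0.006],0],[0.2,[0.04,0,-0.0075],0],[0.2,[0.048,0,-0.009],0],[0.2,[0.056,0,-0.01],0],[0.2,[0.064,0,-0.01],0],[0.2,[0.07,0,-0.01],0],[0.2,[0.07,0,-0.01],0]]'; python3 -m jog '[[0.2,[0.005,0,-0.005],0],[0.2,[0.008,0,-0.01],0],[0.2,[0.008,0,-0.02],0],[0.2,[0.008,0,-0.03],0],[0.2,[0.008,0,-0.03],0]]'
```

```text
time: 21.4
position: [0.5092, -0.0416, 0.0865]
tool_rot: [-0.0, -0.695, 0.719, 0.0]
ft_force: [-0.1, 0.5, -0.4]
opening: 0.306
gripper_force: 30.0
time: 21.9
position: [0.5105, -0.0485, 0.1186]
tool_rot: [0.001, -0.696, 0.719, -0.001]
ft_force: [-0.0, 0.5, -1.1]
opening: 0.311
gripper_force: 30.0
```

```bash
python3 -m jog '[[0.2,[0,0,-0.01],0],[0.2,[0,0,-0.025],0],[0.2,[0,0,-0.04],0],[0.2,[0,0,-0.055],0],[0.2,[0,0,-0.07],0],[0.2,[0,0,-0.085],0],[0.2,[0,0,-0.095],0],[0.2,[0,0,-0.1],0],[0.2,[0,0,-0.1],0],[0.2,[0,0,-0.1],0]]'; python3 -m jog '[[0.2,[0.01,0.003,0],0],[0.2,[0.03,0.008,0],0],[0.2,[0.055,0.014,0],0],[0.2,[0.08,0.02,0],0],[0.2,[0.105,0.025,0],0],[0.2,[0.13,0.03,0],0],[0.2,[0.155,0.035,0],0],[0.2,[0.18,0.04,0],0],[0.2,[0.205,0.045,0],0],[0.2,[0.23,0.05,0],0]]';  python3 -m jog '[[0.2,[0.025,0.005,0],0],[0.2,[0.05,0.01,0],0],[0.2,[0.075,0.014,0],0],[0.2,[0.095,0.017,0],0],[0.2,[0.107,0.019,0],0],[0.2,[0.112,0.019,0],0],[0.2,[0.112,0.019,0],0],[0.2,[0.112,0.019,0],0],[0.2,[0.112,0.019,0],0]]'
python3 - <<'E'
from h import *
s=ctrl.capture("side");t=ctrl.capture("top")
a=cv2.resize(s[220:420,130:330],None,fx=2,fy=2)
b=cv2.resize(t[150:350,300:500],None,fx=2,fy=2)
cv2.imwrite("pics/z7.png",np.hstack([a,b])[:,:,::-1])
E
```

```text
time: 22.9
position: [0.5087, -0.0488, 0.216]
tool_rot: [-0.0, -0.695, 0.719, 0.0]
ft_force: [-0.5, 0.6, -0.6]
opening: 0.31
gripper_force: 30.0
time: 23.9
position: [0.4505, -0.2783, 0.2159]
tool_rot: [-0.0, -0.695, 0.719, 0.001]
ft_force: [-0.6, 0.4, -0.5]
opening: 0.308
gripper_force: 30.0
time: 24.8
position: [0.4292, -0.3877, 0.2167]
tool_rot: [0.0, -0.696, 0.718, -0.0]
ft_force: [-0.5, 0.3, -1.8]
opening: 0.311
gripper_force: 30.0
```

View pics/z7.png

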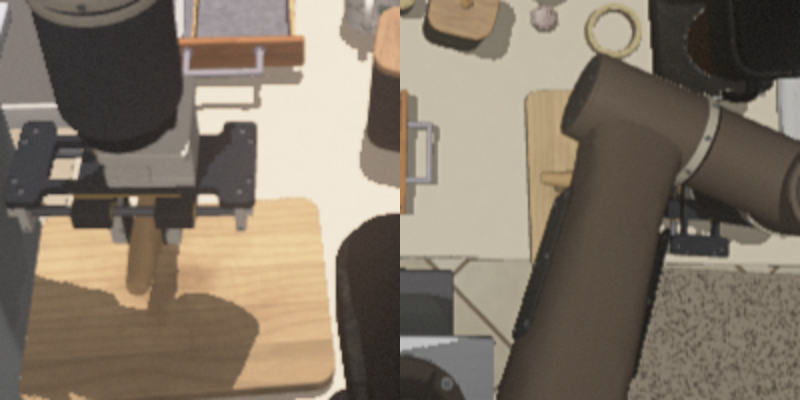

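The final view shows the pin held over the board: front end at side px (199,365), rear end at top px (370.5,240). I'll check height and tilt from these.

Run:
```python
from h import *
o,d=ray("side",199,364)
for y in(-.445,-.452,-.46):print("front",(o+d*(y-o[1])/d[1]).round(3))
for z in(.18,.2,.22):print("rear",plane("top",370.5,240,z).round(3))
s=ctrl.observe();print(s["position"],s["gripper_force"],np.abs(s["qd"]).max())
```

```text
front [ 0.427 -0.445  0.252]
front [ 0.429 -0.452  0.265]
front [ 0.432 -0.46   0.28 ]
rear [ 0.43  -0.203  0.18 ]
rear [ 0.43  -0.199  0.2  ]
rear [ 0.431 -0.194  0.22 ]
[ 0.42918874 -0.38777962  0.21677379] 29.999980330467224 0.002622266936440259
```

The pin's centre is at about (0.430, -0.326), its tilt is about 15°, and both ends are above 0.18 m, so I'm handing in.

```bash
python3 -m jog '[[0.2,[0,0,0],0],[0.2,[0,0,0],0],[0.2,[0,0,0],0]]'; python3 -c "
from bench import ctrl
print(ctrl.close_job())"
```

```text
time: 25.2
position: [0.429, -0.3883, 0.2166]
tool_rot: [0.0, -0.695, 0.719, -0.0]
ft_force: [-0.1, -0.5, -0.8]
opening: 0.306
gripper_force: 30.0
the job is handed in; nothing more can be done
None
```

I pulled the drawer out to its stop, drew the pin out at a slant, and handed the job in at 25 s with the pin held steady above the board's middle, about 15° off level and both ends about 19 cm or more up; the hand-in returned no verdict.

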